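# Hold a kiln lid at its balance point

### The job

The lid of the little bench kiln has lost its stay and falls shut or falls over backwards, so please hold it for me while I screw the stay back on. First lift the vent plug out of the shut lid by its knob (it would drop out when the lid tips) and stand it upright on the loose square kiln shelf without dropping it, keeping its foot well on the shelf; then take the lid by its bar handle, swing it up gently to the point where it balances over its hinge, a little short of upright and never tipping over backwards, and finish still gripping the handle and holding the lid there. Leave the amber tumbler, the tape roll and the stay where they are.

Things in the scene. Friction and masses are not known exactly. Their poses are not given: they have to be found in the camera images.
- kiln: small fixed bench kiln: teal case 165 mm deep (x), 210 wide (y), 105 high, open brick chamber; top of the shut lid 141 mm above the table. Origin: centre of its underside; x axis to the back (hinge side), z up, front (-x) towards the robot. A black control box 80 x 45 x 75 mm stands on its right side (-y).
- kiln_lid (a joint): lid angle in rad: 0 shut, growing as the front rises, stop at 1.95 leaning back. Brick slab 165 x 210 x 36 mm, 0.5 to 0.8 kg, hinged along its lower back edge with hardly any friction and no stay. It balances (centre of mass over the hinge) at 1.38 rad (79 degrees); below that it falls shut, above it falls backwards. Lifting at the handle takes 2 to 4 N when shut, less towards balance.
- lid_hinge (a point): point on the lid's level hinge axis, mid-width at the back of the kiln, 105 mm above the table; the axis runs along the kiln's y.
- lid_handle (a point): middle of the lid's dark round grip bar: 12 mm diameter, 100 mm long, along the kiln's y axis, on a stalk at each end, 45 mm in front of the lid's front face, free air in front, above and below. Lid shut: 218 mm in front of the hinge axis and 18 mm above it (123 mm above the table). It turns about the hinge with the lid and can turn between the fingers.
- plug_center (a point): centre (half-way up) of the loose ceramic vent plug in the middle of the lid, 54 mm tall, 55 to 95 g. From the foot: spigot 22 mm long, 23 to 26 mm diameter, loose in a 30 mm hole; flange 45 mm diameter, 8 mm thick, resting on the lid; round knob 25 mm diameter, 24 mm tall. z up along the knob; knob's middle 15 mm above this point, foot 27 mm below. Seated: 146 mm above the table.
- kiln_shelf: loose square kiln shelf, sand-coloured ceramic plate 100 x 100 x 12 mm, 0.35 kg, lying on the table to the left or to the right of the kiln. Origin at the centre of its underside, x and y along its sides; its top is 12 mm above the table.
- tape_roll: roll of yellow masking tape lying flat, 104 mm across, 25 mm high, on the other side of the kiln from the kiln shelf; leave it alone. Origin at the centre of its underside.
- tumbler: amber glass tumbler, 62 mm across, 82 mm tall, standing left of the kiln towards the back; leave it alone. Origin at the centre of its underside.
- lid_stay: the flat steel lid stay, 130 x 19 x 8 mm, lying on the table in front of the kiln; leave it alone. Origin at the centre of its underside.
Things that resemble listed ones, but are neither listed nor needed, are in the scene too. What is shaped like the part that bears plug_center but red or turquoise is not meant.

How it is judged:
By the outcome, as a careful person would: the job done as asked, in the order asked, and still so for the second after the job is handed in, while the arm keeps its last pose, push and grip.
It also fails if it takes over 64 s, if anything falls off the work surface, if the arm or the gripper's body presses on something with over 40 N, if the wrist force passes 120 N, or if a joint passes its speed limit or range.

### The arm

A 7-joint arm with a two-finger parallel gripper is mounted at the origin on a cart in front of the work surface, level with it; the furniture and walls round the work are solid. World frame = base frame: x ahead of the robot, y to its left, z up, the work surface at z = 0. Lengths are in m, angles in rad, forces in N, time in s.
With the tool pointing down it reaches from about 0.4 to 0.85 m from the base axis. Payload 4.5 kg.
Tool frame: the origin (TCP) lies between the finger pads; the fingertips stand 22 mm ahead of it and the grasp point (between the pads) lies 3 mm ahead of it (bot.nose_length is the distance from the TCP to the fingertips, in m); z points along the fingers, y is the line along which they close (so a half turn about z gives the same grasp; the last joint's range is limited). The gripper opens to 88 mm and grips with 3 to 60 N. Pads are 18 mm wide; open, the fingers measure 123 mm over their backs; the gripper's body (75 mm by 187 mm) begins 45 mm behind the grasp point.
Start: joints at [1.319, 0.689, -0.195, 1.565, 0.157, 0.902, -0.215], TCP at [0.176, -0.6, 0.261] pointing down, gripper open.
Joint ranges: [-3.01, 3.01], [-0.46, 2.08], [-1.47, 1.51], [0.13, 2.56], [-1, 4.14], [0.04, 2.09], [-2.66, 2.66]. Speed limits (rad/s): [2.57, 2.57, 3.14, 3.14, 3.14, 3.14, 3.14].

### API

Orientations are given as a unit quaternion [x, y, z, w].
In Python, from bench import bot, capture, get_calibration, order, models gives the robot as it stands.
- The arm moves only by the shell command python3 -m handwheel 'ROWS' [FORCE]. ROWS is JSON, a list of rows, each an object with "grip": the closure, from 0 (fully open) to 1 (shut); "travel": the shift along the tool's x, y, z in units of 50 mm (1.0 is 50 mm), a list of three; "rotation": the turn, a rotation vector about the tool's x, y, z in units of 6 degrees (1.0 is 6 degrees), a list of three. In form: [{"grip": grip, "travel": [tx, ty, tz], "rotation": [ax, ay, az]}, ...]. A call has 1 to 10 rows; each row is the pose to reach, as a shift and turn from the pose commanded when the call began, along the tool's axes at that moment; what a row does not reach only later rows make up. A row lasts 1/10 s, in which the tool goes at most 50 mm and 8.59 degrees, less where a joint would pass 70% of its speed; a pose out of reach is approached as far as the arm can. A call with a gripper value outside its range is refused whole. The fingers move at their own pace and stop on an object; FORCE is the grip in N (left out, the last holds). Time passes only in rows, so rows that repeat a pose let the fingers close. It gives the time, the measured TCP pose, the force, the opening and the grip force at its end, in the units of the state.
- bot.get_state(): the state, without advancing time (a new reading comes with each control period).
- capture(name): name is "scene" or "side" or "wrist"; returns the picture (480x640x3 uint8, blue, green, red); there is no depth.
- get_calibration(name): a dict with "mtx" (3x3 intrinsics, pixels), "R" (3x3) and "t" (3): a world point X has camera coordinates R X + t. Camera axes: x right, y down, z forward; pixel columns grow to the right and rows downward; lengths in m; the calibration is good to about 2 mm. The wrist camera is an equidistant fisheye: a pixel r from the principal point sees the ray r / f radians off the axis. A picture is of the moment at which its call begins: read the wrist's pose just before it. get_calibration takes no time and is no camera call; for the wrist camera it gives the pose at the moment of the call.
- order.sign_off(): hands the job in; it is judged then, once.
Trained networks look in the newest picture that a camera, given by its name, has taken for a name from the list of things; names that differ only in an ending like _2 or _b are one class to them, and where a whole thing is asked for, a point or a joint stands for the part that bears it (a point fixed in the world has none). Each returns a list of dicts, best first, with "p" (0 to 1); they miss things now and then, are a little off and sometimes report something else, mostly with a low value. They report only what shows in the picture. A call takes as long as a camera call. They do not tell look-alikes from the thing itself.
- models.look_for(target, camera): "point" ([column, row] in pixels, amid what is visible of it).
- models.outline_of(target, camera): "mask" (480x640 bool, what is visible of it) and "point" ([column, row] in pixels, amid what is visible of it).
The state is a dict: "time_s": time; "q": joint angles; "qd": joint speeds; "joint_torque": joint torques, N m; "position": TCP position; "tool_rot": TCP orientation; "contact_force": force on the tool from outside, world axes, zero at the start; "torque": the same for the moment, N m; "width": finger opening in m; "grip_force": force on a finger pad.
Only numpy, scipy, OpenCV 4.12 (cv2) and the standard library are available. Lean on these libraries where they do the work, as an engineer would, in place of code of your own. Each camera call takes 0.05 s, during which the arm holds its last target. There are 200 camera calls.

## Working session

There is one attempt and no reset: what is moved stays moved. The work goes in short steps, Python scripts to look and compute and a shell command to move; the robot and the scene stay as the last step left them, time stands still between calls to the robot, and variables do not carry over. Pictures are saved under pics/ and viewed, at most 10 in all, crops included, and the job is handed in when it is done.

```bash
ls; mkdir -p pics
python3 - <<'E'
from bench import bot,capture,get_calibration,models
import cv2,numpy as np
s=bot.get_state(); print(s['time_s'],s['position'],s['tool_rot'],s['width'])
for c in ['scene','side']:
    im=capture(c); cv2.imwrite(f'pics/{c}0.png',im)
    k=get_calibration(c); print(c,k['mtx'].tolist() if hasattr(k['mtx'],'tolist') else k['mtx'],(-np.array(k['R']).T@np.array(k['t'])).round(3))
    for t in ['kiln','kiln_lid','lid_handle','plug_center','kiln_shelf','tape_roll','tumbler','lid_stay']:
        print(c,t,[(np.round(d['point']).tolist(),round(d['p'],2)) for d in models.look_for(t,c)][:4])
print(bot.get_state()['time_s'])
E
```

```text
pics
0.0 [ 0.17595608 -0.59908688  0.25992582] [ 9.89805547e-01  1.42422362e-01 -2.00519340e-04 -9.00124646e-04] 0.08782712923468876
scene [[596.3367123454226, 0.0, 321.22269200199264], [0.0, 596.3367123454226, 233.35821347733594], [0.0, 0.0, 1.0]] [-0.62  -0.635  0.859]
scene kiln [([315.0, 237.0], 0.58)]
scene kiln_lid [([312.0, 222.0], 0.59)]
scene lid_handle [([313.0, 222.0], 0.76)]
scene plug_center [([257.0, 280.0], 0.8), ([317.0, 212.0], 0.68)]
scene kiln_shelf [([314.0, 224.0], 0.6), ([422.0, 321.0], 0.56)]
scene tape_roll [([211.0, 267.0], 0.66)]
scene tumbler [([240.0, 226.0], 0.81)]
scene lid_stay [([275.0, 305.0], 0.46)]
side [[493.7371550389582, 0.0, 317.8584933960895], [0.0, 493.7371550389582, 248.3420680147497], [0.0, 0.0, 1.0]] [0.352 0.732 0.753]
side kiln [([291.0, 275.0], 0.96), ([392.0, 320.0], 0.55)]
side kiln_lid [([292.0, 261.0], 0.94)]
side lid_handle [([294.0, 264.0], 0.65)]
side plug_center [([288.0, 245.0], 0.87), ([365.0, 334.0], 0.74), ([241.0, 348.0], 0.61), ([396.0, 323.0], 0.53)]
side kiln_shelf [([394.0, 217.0], 0.68)]
side tape_roll [([340.0, 450.0], 0.58), ([230.0, 382.0], 0.54)]
side tumbler [([229.0, 380.0], 0.63)]
side lid_stay [([389.0, 320.0], 0.76)]
0.9
```

View pics/scene0.png

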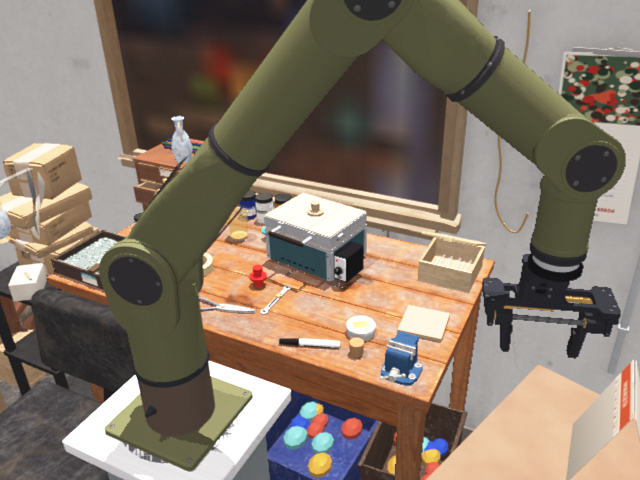

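View pics/side0.png

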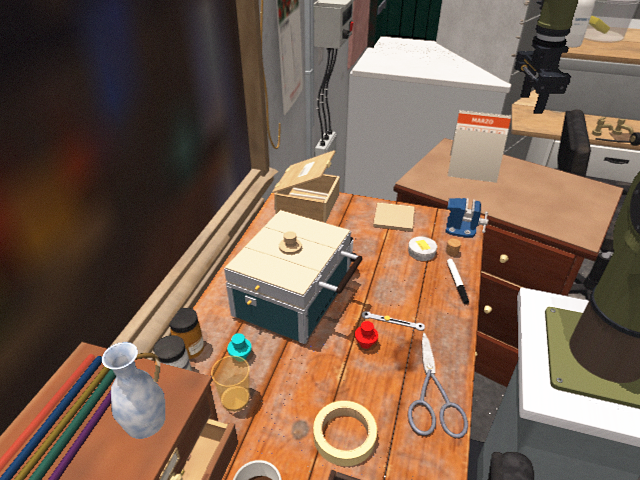

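The beige plug stands in the lid at scene (316,210) and side (290,243). The red look-alike is at scene (257,280) and side (366,334), and the turquoise one at side (239,347). The sand-coloured plug in the lid fits. The shelf is at scene (424,322) and side (394,216), right of the kiln.

```bash
cat > h.py <<'E'
import numpy as np,cv2
from bench import bot,capture,get_calibration,models
from scipy.spatial.transform import Rotation as Rn
def ray(c,px,k=None):
    k=k or get_calibration(c); K=np.array(k['mtx']);R=np.array(k['R']);t=np.array(k['t'])
    a=(px[0]-K[0,2])/K[0,0]; b=(px[1]-K[1,2])/K[1,1]
    if c=='wrist':
        r=np.hypot(a,b)+1e-12; d=np.array([a/r*np.sin(r),b/r*np.sin(r),np.cos(r)])
    else: d=np.array([a,b,1.])
    d=R.T@d; return -R.T@t,d/np.linalg.norm(d)
def onz(c,px,z,k=None):
    o,d=ray(c,px,k); return o+d*(z-o[2])/d[2]
def tri(rs):
    A=sum(np.eye(3)-np.outer(d,d) for o,d in rs); b=sum((np.eye(3)-np.outer(d,d))@o for o,d in rs)
    X=np.linalg.solve(A,b); return X,[np.linalg.norm((np.eye(3)-np.outer(d,d))@(X-o))for o,d in rs]
def goal(p,R):
    s=bot.get_state(); R0=Rn.from_quat(s['tool_rot']); d=R0.inv().apply(np.array(p)-s['position'])/.05
    return d.round(3),((R0.inv()*R).as_rotvec(degrees=True)/6).round(3)
E
python3 - <<'E'
from h import *
S={}
for c in ['scene','side']:
    im=capture(c)
    for t in ['plug_center','kiln_shelf','kiln_lid','lid_handle','tape_roll','tumbler','lid_stay']:
        for d in models.outline_of(t,c):
            m=d['mask'].astype(np.uint8); 
            cs,_=cv2.findContours(m,0,2); 
            if not cs: continue
            cn=max(cs,key=cv2.contourArea); q=cv2.approxPolyDP(cv2.convexHull(cn),4,True)[:,0].tolist()
            print(c,t,round(d['p'],2),np.round(d['point']),m.sum(),q)
a=cv2.imread('pics/scene0.png')[185:345,220:460]; b=cv2.imread('pics/side0.png')[190:360,210:450]
cv2.imwrite('pics/crop1.png',np.vstack([cv2.resize(a,(420,280),interpolation=2),cv2.resize(b,(420,298),interpolation=2)]))
print(tri([ray('scene',(317,212)),ray('side',(288,245))]),tri([ray('scene',(422.5,321.5)),ray('side',(394,217))]))
E
```

```text
scene plug_center 0.85 [259. 280.] 255 [[260, 266], [266, 277], [256, 286], [250, 274]]
scene plug_center 0.51 [315. 209.] 194 [[317, 200], [323, 213], [311, 216], [308, 210]]
scene kiln_lid 0.89 [314. 226.] 3497 [[264, 216], [305, 193], [364, 211], [366, 221], [328, 248], [299, 246], [269, 235]]
scene lid_handle 0.8 [313. 222.] 3609 [[264, 216], [305, 193], [365, 211], [366, 222], [328, 248], [273, 237]]
scene tape_roll 0.67 [210. 266.] 171 [[208, 254], [212, 268], [204, 275], [203, 256]]
scene tape_roll 0.25 [278. 299.] 194 [[290, 286], [262, 314], [284, 286]]
scene tumbler 0.72 [240. 225.] 576 [[245, 208], [248, 235], [235, 240], [229, 219], [236, 207]]
scene tumbler 0.44 [319. 239.] 6809 [[265, 215], [302, 193], [365, 211], [362, 269], [348, 281], [328, 280], [267, 257]]
scene lid_stay 0.48 [276. 300.] 172 [[289, 286], [262, 314]]
side plug_center 0.9 [240. 346.] 476 [[244, 334], [251, 344], [245, 358], [229, 355], [231, 337]]
side plug_center 0.85 [367. 332.] 450 [[367, 321], [377, 338], [363, 348], [355, 332]]
side plug_center 0.78 [289. 245.] 416 [[292, 231], [302, 247], [286,
[... 332 characters left out ...]
93], [302, 307], [229, 281]]
side tape_roll 0.88 [337. 449.] 2143 [[349, 401], [371, 415], [375, 439], [365, 459], [340, 466], [318, 452], [313, 426], [325, 406]]
side tape_roll 0.74 [288. 244.] 387 [[291, 232], [301, 248], [286, 254], [279, 243]]
side tumbler 0.77 [231. 380.] 1708 [[237, 356], [248, 366], [249, 398], [243, 408], [229, 411], [221, 405], [211, 369], [221, 358]]
side lid_stay 0.92 [394. 323.] 389 [[362, 313], [416, 322], [423, 328], [364, 318]]
(array([0.6252862 , 0.01955469, 0.14173418]), [np.float64(0.0005486103089467722), np.float64(0.0005486103089468344)]) (array([ 0.46252099, -0.33174512,  0.00599339]), [np.float64(0.002618136316142699), np.float64(0.002618136316142793)])
```

View pics/crop1.png

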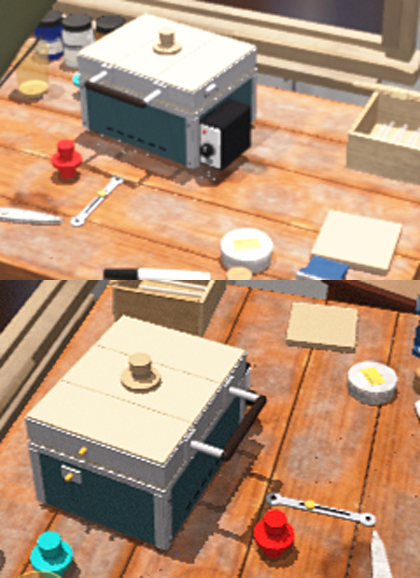

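The crop confirms it: a beige plug in the lid and the square shelf to the right. The grip bar runs from scene (270,234) to (303,244).

Run:
```python
from h import *
f=lambda a,b:tri([ray('scene',a),ray('side',b)])
L=f((270.3,233.6),(338.6,291.7));R=f((302.9,244.4),(361.4,258.6));print('L',L,'R',R)
M=(L[0]+R[0])/2;print('mid',M,'len',np.linalg.norm(L[0]-R[0]))
d=R[0]-L[0];print('yaw from bar',np.degrees(np.arctan2(d[0],-d[1])))
for z in(.146,.161): print('plug z',z,onz('scene',(316,208.5),z),onz('side',(290,243.5),z))
P=(onz('scene',(316,208.5),.146)+onz('side',(290,243.5),.146))/2
print('yaw plug-mid',np.degrees(np.arctan2(*(P-M)[[1,0]])),np.linalg.norm((P-M)[:2]))
c=[onz('side',p,.012) for p in([377,204],[413,206],[412,229],[374,227])];print('shelf',np.round(c,3),np.mean(c,0))
print('shelf scene',[onz('scene',p,.012).round(3).tolist() for p in((413,307),(449,311),(438,340),(400,334))])
print('lid',[onz('side',p,.141).round(3).tolist() for p in((284,213),(351,238),(229,268),(302,296))])
```

```text
L (array([0.50278398, 0.09333011, 0.11955361]), [np.float64(0.002703368738675228), np.float64(0.0027033687386751296)]) R (array([ 0.48422462, -0.01027718,  0.12132149]), [np.float64(0.004034136918433145), np.float64(0.004034136918433254)])
mid [0.4935043  0.04152647 0.12043755] len 0.10527130555314249
yaw from bar -10.155783631095286
plug z 0.146 [0.63604095 0.02754923 0.146     ] [0.62068799 0.01957369 0.146     ]
plug z 0.161 [0.60962655 0.0136119  0.161     ] [0.61405776 0.03717031 0.161     ]
yaw plug-mid -7.587818851763852 0.13605148229492553
shelf [[ 0.514 -0.366  0.012]
 [ 0.42  -0.384  0.012]
 [ 0.408 -0.282  0.012]
 [ 0.5   -0.262  0.012]] [ 0.46043851 -0.32348557  0.012     ]
shelf scene [[0.503, -0.296, 0.012], [0.523, -0.378, 0.012], [0.41, -0.386, 0.012], [0.394, -0.303, 0.012]]
lid [[0.67, -0.082, 0.141], [0.511, -0.039, 0.141], [0.708, 0.116, 0.141], [0.554, 0.147, 0.141]]
```

```bash
cat >> h.py <<'E'
def down(y): # tool pointing down, tool x at yaw y deg
    c,s=np.cos(np.radians(y)),np.sin(np.radians(y)); return Rn.from_matrix(np.array([[c,s,0],[s,-c,0],[0,0,-1]]))
E
python3 -c "
from h import *
print(goal((.60,.02,.31),down(80)))
k=get_calibration('wrist');s=bot.get_state();R0=Rn.from_quat(s['tool_rot']);C=-np.array(k['R']).T@np.array(k['t']);print(R0.inv().apply(C-s['position']),R0.inv().apply(np.array(k['R'])[2]),k['mtx'])"
```

```text
(array([11.626, -9.5  , -0.986]), array([ 1.0000e-03,  1.0000e-03, -1.0604e+01]))
[ 0.07005412 -0.00117228 -0.12439883] [-0.275132   -0.00141864  0.96140542] [[371.64829954   0.         318.34721477]
 [  0.         371.64829954 237.75917415]
 [  0.           0.           1.        ]]
```

```bash
python3 -m handwheel '[{"grip":0,"travel":[1,-0.5,-1],"rotation":[0,0,-1]},{"grip":0,"travel":[11.6,-9.5,-1],"rotation":[0,0,-10.6]},{"grip":0,"travel":[11.6,-9.5,-1],"rotation":[0,0,-10.6]},{"grip":0,"travel":[11.6,-9.5,-1],"rotation":[0,0,-10.6]},{"grip":0,"travel":[11.6,-9.5,-1],"rotation":[0,0,-10.6]},{"grip":0,"travel":[11.6,-9.5,-1],"rotation":[0,0,-10.6]},{"grip":0,"travel":[11.6,-9.5,-1],"rotation":[0,0,-10.6]},{"grip":0,"travel":[11.6,-9.5,-1],"rotation":[0,0,-10.6]},{"grip":0,"travel":[11.6,-9.5,-1],"rotation":[0,0,-10.6]},{"grip":0,"travel":[11.6,-9.5,-1],"rotation":[0,0,-10.6]}]'; python3 -c "
from h import *
print(goal((.60,.02,.31),down(80)))"
```

```text
time_s: 2.7
position: [0.4536, -0.1982, 0.3048]
tool_rot: [0.766, 0.642, 0.0, 0.0]
contact_force: [1.1, -0.5, 0.6]
width: 0.0879
grip_force: 0.0
(array([ 4.808,  2.121, -0.103]), array([ 0.006,  0.002, -0.008]))
```

```bash
python3 -m handwheel '[{"grip":0,"travel":[1,0.4,0],"rotation":[0,0,0]},{"grip":0,"travel":[2,0.8,0],"rotation":[0,0,0]},{"grip":0,"travel":[2.9,1.3,-0.1],"rotation":[0,0,0]},{"grip":0,"travel":[3.8,1.7,-0.1],"rotation":[0,0,0]},{"grip":0,"travel":[4.5,2.0,-0.1],"rotation":[0,0,0]},{"grip":0,"travel":[4.8,2.1,-0.1],"rotation":[0,0,0]},{"grip":0,"travel":[4.8,2.1,-0.1],"rotation":[0,0,0]},{"grip":0,"travel":[4.8,2.1,-0.1],"rotation":[0,0,0]}]'
cat > w.py <<'E'
from h import *
import sys
n=sys.argv[1]
k=get_calibration('wrist'); s=bot.get_state(); im=capture('wrist'); cv2.imwrite(f'pics/{n}.png',im)
print(s['position'],s['tool_rot'])
import pickle; pickle.dump(k,open(f'{n}.pkl','wb'))
for t in sys.argv[2:]:
    for d in models.outline_of(t,'wrist'):
        m=d['mask'].astype(np.uint8); ys,xs=np.nonzero(m); 
        (cx,cy),(w,h),a=cv2.minAreaRect(np.c_[xs,ys].astype(np.float32))
        print(t,round(d['p'],2),np.round(d['point'],1),m.sum(),'rect',np.round([cx,cy,w,h,a],1))
E
python3 w.py w1 plug_center lid_handle kiln_lid
```

```text
time_s: 3.5
position: [0.5972, 0.0164, 0.3092]
tool_rot: [0.767, 0.642, -0.001, 0.0]
contact_force: [-0.0, 0.8, -0.3]
width: 0.088
grip_force: 0.0
[0.5972257  0.01641536 0.30919585] [ 7.66616273e-01  6.42104285e-01 -1.19702580e-03  3.78650481e-04]
plug_center 0.97 [351.8  27.5] 1308 rect [349.3  26.4  42.   38.9  26.6]
plug_center 0.76 [170.1 152.1] 1021 rect [171.  152.7  34.1  36.6   7.1]
plug_center 0.61 [350.  212.1] 2470 rect [345.5 210.5  55.   55.   90. ]
lid_handle 0.92 [334.8 186.5] 49087 rect [319. 198. 258. 260.  90.]
lid_handle 0.72 [267.2 412.6] 714 rect [265.6 413.9  15.3  64.9  81.5]
kiln_lid 0.9 [332.2 187.5] 48727 rect [319.7 198.2 254.7 261.6  88.6]
```

View pics/w1.png

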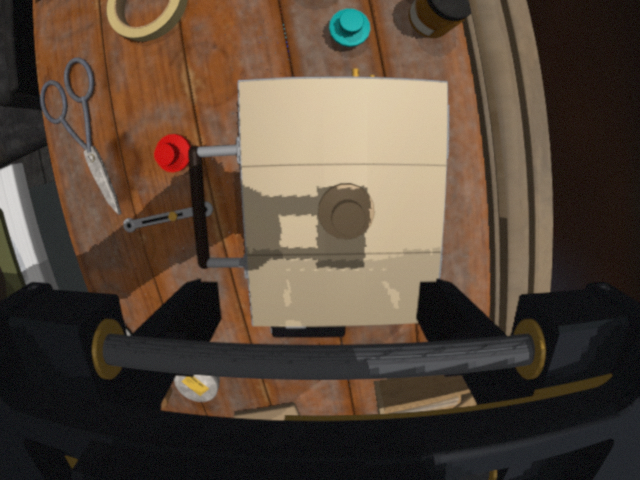

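Wrist view: knob top is at (350,213) and the flange at (345,210). The bar runs from (196,148) to (202,265). The lid's front-left corner is (239,80), back-left (448,80), front-right (252,326) and back-right (418,322).

Run:
```python
from h import *
import pickle
k=pickle.load(open('w1.pkl','rb')); f=lambda p,z:onz('wrist',p,z,k)
print('knob',f((350,213),.173),'flange',f((345.5,210.5),.147))
print('plug tri w/ side,scene',tri([ray('wrist',(348.5,212),k),ray('side',(290,241)),ray('scene',(315.5,207))]))
a,b=f((196,148),.123),f((202,265),.123);d=a-b
print('bar',a,b,(a+b)/2,np.linalg.norm(d),'yaw',np.degrees(np.arctan2(-d[0],d[1])))
c=[f(p,.141) for p in((239,80),(448,80),(252,326),(418,322))]
for i,j in((0,1),(2,3)): e=c[j]-c[i];print('x edge',np.degrees(np.arctan2(e[1],e[0])),np.linalg.norm(e))
for i,j in((2,0),(3,1)): e=c[j]-c[i];print('y edge',np.degrees(np.arctan2(-e[0],e[1])),np.linalg.norm(e))
print('ctr',np.mean(c,0))
```

```text
knob [0.62089604 0.02801923 0.173     ] flange [0.61888179 0.02472741 0.147     ]
plug tri w/ side,scene (array([0.62064305, 0.02349818, 0.15663823]), [np.float64(0.0017381156139411051), np.float64(0.0019163065873099828), np.float64(0.0027921210490921815)])
bar [0.50317615 0.09685892 0.123     ] [ 0.48257025 -0.007406    0.123     ] [0.4928732  0.04472646 0.123     ] 0.10628158618307465 yaw -11.179315125028333
x edge -8.927209737283748 0.16625945658293864
x edge -8.812365390855254 0.15142023740101113
y edge -9.509589512316623 0.21189000228734825
y edge -13.51920932282472 0.21225687855765024
ctr [0.61575753 0.02543135 0.141     ]
```

```bash
python3 -c "
from h import *
print(goal((.620,.026,.175),down(80)))"
```

```text
(array([0.284, 0.41 , 2.692]), array([-0.002,  0.015, -0.034]))
```

```bash
python3 -m handwheel '[{"grip":0,"travel":[0.28,0.41,0.4],"rotation":[0,0,0]},{"grip":0,"travel":[0.28,0.41,0.9],"rotation":[0,0,0]},{"grip":0,"travel":[0.28,0.41,1.4],"rotation":[0,0,0]},{"grip":0,"travel":[0.28,0.41,1.9],"rotation":[0,0,0]},{"grip":0,"travel":[0.28,0.41,2.2],"rotation":[0,0,0]},{"grip":0,"travel":[0.28,0.41,2.5],"rotation":[0,0,0]},{"grip":0,"travel":[0.28,0.41,2.65],"rotation":[0,0,0]},{"grip":0,"travel":[0.28,0.41,2.69],"rotation":[0,0,0]},{"grip":0,"travel":[0.28,0.41,2.69],"rotation":[0,0,0]}]' && python3 w.py w2 plug_center
```

```text
time_s: 4.6
position: [0.6208, 0.0283, 0.1754]
tool_rot: [0.766, 0.643, 0.0, 0.0]
contact_force: [0.9, 0.8, -0.7]
width: 0.0883
grip_force: 0.0
[0.62083554 0.02834965 0.17537444] [7.66280637e-01 6.42505935e-01 2.51687027e-04 2.12657273e-04]
plug_center 0.95 [ 91.6 177.8] 1497 rect [ 92.2 184.2  46.6  53.8  33.7]
plug_center 0.81 [321.7 302.8] 6982 rect [318.5 301.   86.   97.   90. ]
plug_center 0.61 [334.5   9. ] 1280 rect [335.  13.  26.  60.  90.]
```

View pics/w2.png

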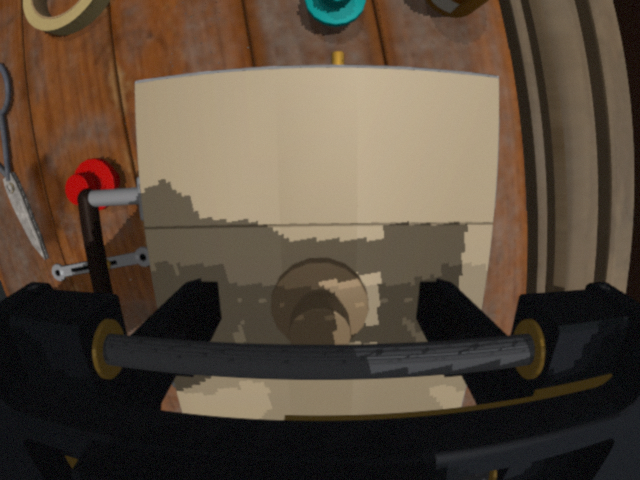

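The knob stands midway between the fingers, and its flange is at (319,303).

Run:
```python
from h import *
import pickle
k=pickle.load(open('w2.pkl','rb'))
k1=pickle.load(open('w1.pkl','rb'))
p=(onz('wrist',(272,300),.147,k)+onz('wrist',(367,300),.147,k))/2;q=onz('wrist',(319,259),.147,k);print(p,q)
print(onz('wrist',(320,322),.173,k))
X=tri([ray('wrist',(345.5,210.5),k1),ray('wrist',(319,303),k)]);print(X)
K=down(80).as_matrix();print('flange far rim minus tcp in tool x', (q-bot.get_state()['position'])@K[:,0],(p-bot.get_state()['position'])@K[:,1])
```

```text
[0.62002451 0.02695713 0.147     ] [0.62323238 0.04657993 0.147     ]
[0.62069986 0.02993787 0.173     ]
(array([0.61912453, 0.02380314, 0.14298125]), [np.float64(0.0001156074061148732), np.float64(0.00011560740611486921)])
flange far rim minus tcp in tool x 0.018077628413821854 -0.0008073111355819374
```

```bash
python3 -m handwheel '[{"grip":0,"travel":[-0.07,-0.01,0],"rotation":[0,0,0]},{"grip":0.4,"travel":[-0.07,-0.01,0],"rotation":[0,0,0]},{"grip":0.8,"travel":[-0.07,-0.01,0],"rotation":[0,0,0]},{"grip":0.8,"travel":[-0.07,-0.01,0],"rotation":[0,0,0]},{"grip":0.8,"travel":[-0.07,-0.01,0],"rotation":[0,0,0]},{"grip":0.8,"travel":[-0.07,-0.01,0],"rotation":[0,0,0]},{"grip":0.8,"travel":[-0.07,-0.01,0],"rotation":[0,0,0]},{"grip":0.8,"travel":[-0.07,-0.01,0],"rotation":[0,0,0]}]' 15
```

```text
time_s: 5.5
position: [0.6195, 0.0252, 0.175]
tool_rot: [0.766, 0.643, -0.0, 0.0]
contact_force: [0.6, -0.7, -0.1]
width: 0.0347
grip_force: 0.0
```

```bash
python3 -m handwheel '[{"grip":0.9,"travel":[0,0,0],"rotation":[0,0,0]},{"grip":0.9,"travel":[0,0,0],"rotation":[0,0,0]},{"grip":0.9,"travel":[0,0,0],"rotation":[0,0,0]},{"grip":0.9,"travel":[0,0,0],"rotation":[0,0,0]},{"grip":0.9,"travel":[0,0,0],"rotation":[0,0,0]}]' 15
```

```text
time_s: 6.0
position: [0.6195, 0.0251, 0.1751]
tool_rot: [0.766, 0.643, 0.0, 0.0]
contact_force: [-0.3, 0.6, 0.2]
width: 0.0245
grip_force: 15.0
```

Gripped at 24.5 mm, so I'll lift straight up slowly.

```bash
python3 -m handwheel '[{"grip":0.9,"travel":[0,0,-0.1],"rotation":[0,0,0]},{"grip":0.9,"travel":[0,0,-0.25],"rotation":[0,0,0]},{"grip":0.9,"travel":[0,0,-0.4],"rotation":[0,0,0]},{"grip":0.9,"travel":[0,0,-0.6],"rotation":[0,0,0]},{"grip":0.9,"travel":[0,0,-0.85],"rotation":[0,0,0]},{"grip":0.9,"travel":[0,0,-1.1],"rotation":[0,0,0]},{"grip":0.9,"travel":[0,0,-1.3],"rotation":[0,0,0]},{"grip":0.9,"travel":[0,0,-1.5],"rotation":[0,0,0]},{"grip":0.9,"travel":[0,0,-1.6],"rotation":[0,0,0]}]'; python3 -c "
from h import *
print(bot.get_state()['width'],goal((.46,-.331,.20),down(80)))"
```

```text
time_s: 6.9
position: [0.6199, 0.0253, 0.2564]
tool_rot: [0.766, 0.643, 0.001, 0.0]
contact_force: [1.1, -0.1, -0.7]
width: 0.0245
grip_force: 15.0
0.02454621224464522 (array([-7.574, -1.91 ,  1.122]), array([ 0.015, -0.004, -0.004]))
```

```bash
python3 -m handwheel '[{"grip":0.9,"travel":[-0.3,-0.1,0],"rotation":[0,0,0]},{"grip":0.9,"travel":[-0.9,-0.25,0],"rotation":[0,0,0]},{"grip":0.9,"travel":[-1.6,-0.4,0],"rotation":[0,0,0]},{"grip":0.9,"travel":[-2.4,-0.6,0],"rotation":[0,0,0]},{"grip":0.9,"travel":[-3.2,-0.8,0],"rotation":[0,0,0]},{"grip":0.9,"travel":[-4,-1,0],"rotation":[0,0,0]},{"grip":0.9,"travel":[-4.8,-1.2,0],"rotation":[0,0,0]},{"grip":0.9,"travel":[-5.5,-1.4,0],"rotation":[0,0,0]},{"grip":0.9,"travel":[-6.1,-1.6,0],"rotation":[0,0,0]},{"grip":0.9,"travel":[-6.6,-1.75,0],"rotation":[0,0,0]}]' &&  python3 -m handwheel '[{"grip":0.9,"travel":[-0.4,-0.1,0],"rotation":[0,0,0]},{"grip":0.9,"travel":[-0.7,-0.15,0],"rotation":[0,0,0]},{"grip":0.9,"travel":[-0.9,-0.16,0],"rotation":[0,0,0]},{"grip":0.9,"travel":[-1,-0.16,0],"rotation":[0,0,0]},{"grip":0.9,"travel":[-1,-0.16,0],"rotation":[0,0,0]},{"grip":0.9,"travel":[-1,-0.16,0],"rotation":[0,0,0]}]' && python3 w.py w3 kiln_shelf plug_center
```

```text
time_s: 7.9
position: [0.4728, -0.2875, 0.2544]
tool_rot: [0.767, 0.641, -0.001, -0.001]
contact_force: [0.6, 0.5, -0.2]
width: 0.0245
grip_force: 15.0
time_s: 8.5
position: [0.4599, -0.3313, 0.2551]
tool_rot: [0.766, 0.643, 0.0, -0.0]
contact_force: [0.2, -0.3, -0.9]
width: 0.0245
grip_force: 15.0
[ 0.45989511 -0.33134098  0.25510107] [ 7.65666530e-01  6.43237582e-01  4.05829400e-04 -1.12618411e-04]
kiln_shelf 0.85 [318.5 204.3] 9281 rect [321.1 206.3  98.5 102.   75.3]
plug_center 0.79 [320.9 295.7] 5923 rect [318.9 296.7  95.6  91.   88.7]
```

View pics/w3.png

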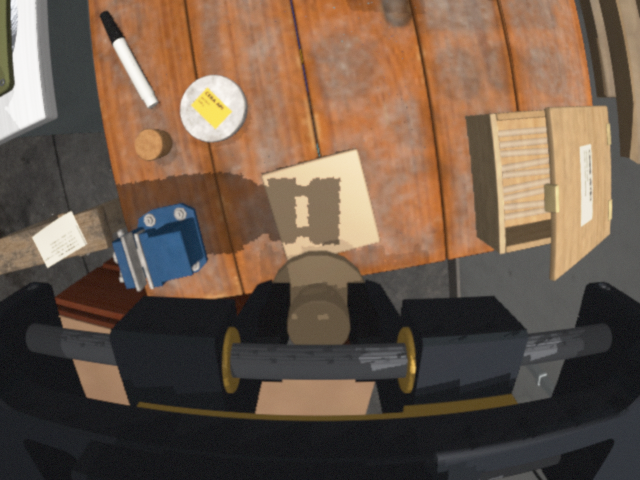

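The plug is held upright. The shelf corners are at (264,175), (358,151), (380,243) and about (287,262), with its centre near (322,208).

Run:
```python
from h import *
import pickle
k=pickle.load(open('w3.pkl','rb'))
c=[onz('wrist',p,.012,k) for p in((264,175),(358,151),(380,243))];print(np.round(c,3),(c[0]+c[2])/2, np.linalg.norm(c[1]-c[0]),np.linalg.norm(c[2]-c[1]))
print(tri([ray('wrist',(321.5,208),k),ray('side',(394,216.5)),ray('scene',(424,322.5))]))
C=(c[0]+c[2])/2; print(goal((C[0],C[1],.068),down(80)))
```

```text
[[ 0.411 -0.29   0.012]
 [ 0.507 -0.283  0.012]
 [ 0.515 -0.38   0.012]] [ 0.46290251 -0.33497301  0.012     ] 0.09619690383376894 0.0977014227914198
(array([ 0.46208697, -0.335145  ,  0.00485675]), [np.float64(0.0010662234697090902), np.float64(0.0019071671547174613), np.float64(0.0027032617629907784)])
(array([-0.061,  0.073,  3.743]), array([ 0.002, -0.004,  0.013]))
```

```bash
python3 -m handwheel '[{"grip":0.9,"travel":[-0.06,0.07,0.3],"rotation":[0,0,0]},{"grip":0.9,"travel":[-0.06,0.07,0.8],"rotation":[0,0,0]},{"grip":0.9,"travel":[-0.06,0.07,1.4],"rotation":[0,0,0]},{"grip":0.9,"travel":[-0.06,0.07,2.0],"rotation":[0,0,0]},{"grip":0.9,"travel":[-0.06,0.07,2.6],"rotation":[0,0,0]},{"grip":0.9,"travel":[-0.06,0.07,3.0],"rotation":[0,0,0]},{"grip":0.9,"travel":[-0.06,0.07,3.3],"rotation":[0,0,0]},{"grip":0.9,"travel":[-0.06,0.07,3.5],"rotation":[0,0,0]},{"grip":0.9,"travel":[-0.06,0.07,3.6],"rotation":[0,0,0]},{"grip":0.9,"travel":[-0.06,0.07,3.6],"rotation":[0,0,0]}]'
python3 -m handwheel '[{"grip":0.9,"travel":[0,0,0.02],"rotation":[0,0,0]},{"grip":0.9,"travel":[0,0,0.04],"rotation":[0,0,0]},{"grip":0.9,"travel":[0,0,0.06],"rotation":[0,0,0]},{"grip":0.9,"travel":[0,0,0.08],"rotation":[0,0,0]},{"grip":0.9,"travel":[0,0,0.1],"rotation":[0,0,0]},{"grip":0.9,"travel":[0,0,0.1],"rotation":[0,0,0]}]'
```

```text
time_s: 9.65
position: [0.4621, -0.3358, 0.0745]
tool_rot: [0.766, 0.643, -0.0, -0.0]
contact_force: [-0.1, 1.0, 0.1]
width: 0.0244
grip_force: 15.0
time_s: 10.25
position: [0.4622, -0.336, 0.07]
tool_rot: [0.766, 0.643, -0.0, 0.0]
contact_force: [0.7, -0.1, -0.6]
width: 0.0243
grip_force: 15.0
```

```bash
python3 -m handwheel '[{"grip":0.9,"travel":[0,0,0.02],"rotation":[0,0,0]},{"grip":0.9,"travel":[0,0,0.03],"rotation":[0,0,0]},{"grip":0.9,"travel":[0,0,0.03],"rotation":[0,0,0]},{"grip":0.9,"travel":[0,0,0.03],"rotation":[0,0,0]}]'
```

```text
time_s: 10.65
position: [0.4622, -0.336, 0.0686]
tool_rot: [0.766, 0.643, 0.0, 0.0]
contact_force: [-0.5, 0.7, -0.6]
width: 0.0244
grip_force: 15.0
```

```bash
python3 -m handwheel '[{"grip":0.9,"travel":[0,0,0.02],"rotation":[0,0,0]},{"grip":0.9,"travel":[0,0,0.02],"rotation":[0,0,0]}]'; python3 -m handwheel '[{"grip":0.9,"travel":[0,0,0.02],"rotation":[0,0,0]},{"grip":0.9,"travel":[0,0,0.02],"rotation":[0,0,0]}]'
```

```text
time_s: 10.85
position: [0.4623, -0.336, 0.068]
tool_rot: [0.766, 0.643, -0.0, 0.0]
contact_force: [-1.1, 0.3, 3.0]
width: 0.0244
grip_force: 15.0
time_s: 11.05
position: [0.4624, -0.3361, 0.0679]
tool_rot: [0.766, 0.643, -0.0, 0.001]
contact_force: [-2.3, 1.2, 11.9]
width: 0.0247
grip_force: 15.0
```

Contact. I'll ease back a little, open slowly, then rise.

```bash
python3 -m handwheel '[{"grip":0.9,"travel":[0,0,-0.03],"rotation":[0,0,0]},{"grip":0.9,"travel":[0,0,-0.03],"rotation":[0,0,0]},{"grip":0.6,"travel":[0,0,-0.03],"rotation":[0,0,0]},{"grip":0.5,"travel":[0,0,-0.03],"rotation":[0,0,0]},{"grip":0.3,"travel":[0,0,-0.03],"rotation":[0,0,0]},{"grip":0.1,"travel":[0,0,-0.03],"rotation":[0,0,0]},{"grip":0,"travel":[0,0,-0.03],"rotation":[0,0,0]},{"grip":0,"travel":[0,0,-0.03],"rotation":[0,0,0]},{"grip":0,"travel":[0,0,-0.03],"rotation":[0,0,0]},{"grip":0,"travel":[0,0,-0.03],"rotation":[0,0,0]}]'
python3 -m handwheel '[{"grip":0,"travel":[0,0,-0.3],"rotation":[0,0,0]},{"grip":0,"travel":[0,0,-0.8],"rotation":[0,0,0]},{"grip":0,"travel":[0,0,-1.5],"rotation":[0,0,0]},{"grip":0,"travel":[0,0,-2.2],"rotation":[0,0,0]},{"grip":0,"travel":[0,0,-2.9],"rotation":[0,0,0]},{"grip":0,"travel":[0,0,-3.5],"rotation":[0,0,0]},{"grip":0,"travel":[0,0,-3.9],"rotation":[0,0,0]},{"grip":0,"travel":[0,0,-4],"rotation":[0,0,0]},{"grip":0,"travel":[0,0,-4],"rotation":[0,0,0]}]'
python3 w.py w4 kiln_shelf plug_center; python3 -c "
from h import *
print(goal((.493,.043,.26),down(80)))"
```

```text
time_s: 12.05
position: [0.4622, -0.336, 0.0681]
tool_rot: [0.766, 0.643, -0.0, 0.0]
contact_force: [-0.6, 0.5, 0.0]
width: 0.0862
grip_force: 0.0
time_s: 12.95
position: [0.4622, -0.3361, 0.2683]
tool_rot: [0.766, 0.643, 0.0, 0.001]
contact_force: [1.2, -0.0, -0.6]
width: 0.0878
grip_force: 0.0
[ 0.46223142 -0.33611192  0.26831904] [7.66219433e-01 6.42578799e-01 9.10325731e-06 5.16919965e-04]
kiln_shelf 0.97 [317.6 185.5] 7323 rect [318.7 199.8  95.3  97.6  73.9]
plug_center 0.72 [320.9 210.5] 1661 rect [317.8 209.8  44.5  45.3  45. ]
(array([ 7.568, -0.695,  0.14 ]), array([-0.024, -0.007, -0.003]))
```

View pics/w4.png

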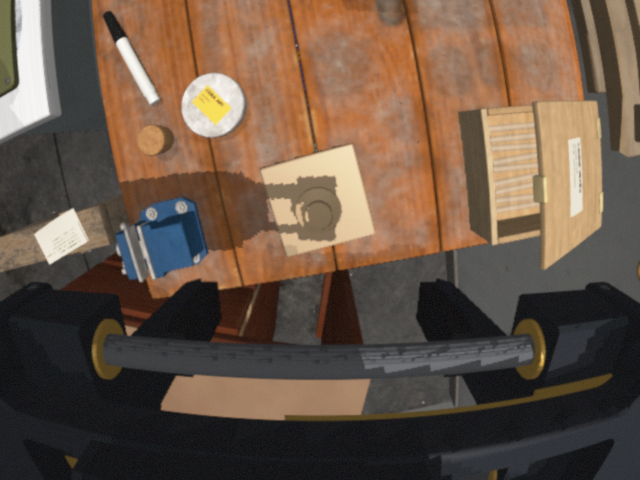

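The plug stands upright at the middle of the shelf, at (318,210). Next is the bar.

```bash
python3 -m handwheel '[{"grip":0.2,"travel":[0.4,0,0],"rotation":[0,0,0]},{"grip":0.3,"travel":[1.2,-0.1,0],"rotation":[0,0,0]},{"grip":0.4,"travel":[2.1,-0.2,0],"rotation":[0,0,0]},{"grip":0.5,"travel":[3,-0.3,0],"rotation":[0,0,0]},{"grip":0.6,"travel":[3.9,-0.4,0],"rotation":[0,0,0]},{"grip":0.6,"travel":[4.8,-0.5,0],"rotation":[0,0,0]},{"grip":0.6,"travel":[5.7,-0.6,0.1],"rotation":[0,0,0]},{"grip":0.6,"travel":[6.5,-0.7,0.1],"rotation":[0,0,0]},{"grip":0.6,"travel":[7.1,-0.7,0.1],"rotation":[0,0,0]},{"grip":0.6,"travel":[7.5,-0.7,0.1],"rotation":[0,0,0]}]' && python3 -m handwheel '[{"grip":0.6,"travel":[0.1,0,0],"rotation":[0,0,0]},{"grip":0.6,"travel":[0.1,0,0],"rotation":[0,0,0]},{"grip":0.6,"travel":[0.1,0,0],"rotation":[0,0,0]}]' && python3 w.py w5 lid_handle kiln_lid
```

```text
time_s: 14.1
position: [0.4925, 0.0424, 0.2621]
tool_rot: [0.765, 0.644, -0.0, -0.001]
contact_force: [-0.1, 0.3, 0.2]
width: 0.0351
grip_force: 0.0
time_s: 14.4
position: [0.4934, 0.0426, 0.2624]
tool_rot: [0.767, 0.642, -0.001, 0.0]
contact_force: [0.6, -0.1, 0.2]
width: 0.0352
grip_force: 0.0
[0.4934314  0.04259761 0.26243014] [ 7.66774379e-01  6.41915803e-01 -1.07319415e-03  4.65194031e-05]
lid_handle 0.81 [468.8 194.7] 46940 rect [444.4 198.7 272.4 245.7   4.5]
kiln_lid 0.63 [465.  195.6] 46629 rect [444.3 198.1 272.2 245.1   4.8]
```

View pics/w5.png

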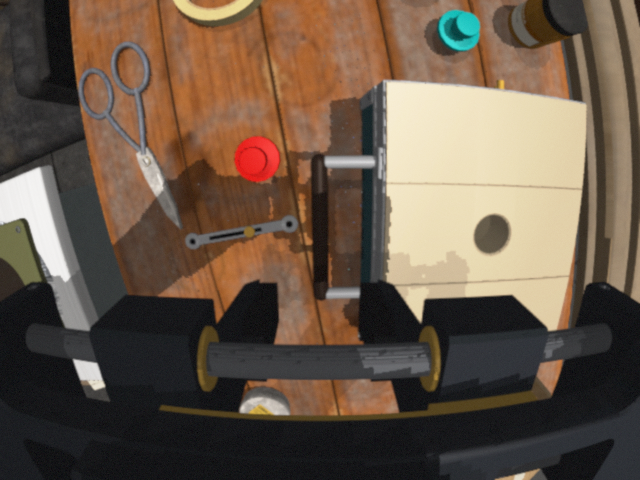

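The bar runs from (319,155) to (321,298), midway between the fingers. The vent hole is now empty at (492,234).

Run:
```python
from h import *
import pickle
k=pickle.load(open('w5.pkl','rb'));k1=pickle.load(open('w1.pkl','rb'))
a,b=onz('wrist',(319,155),.123,k),onz('wrist',(321.5,298),.123,k);print(a,b,(a+b)/2,np.linalg.norm(a-b),np.degrees(np.arctan2(-(a-b)[0],(a-b)[1])))
print([tri([ray('wrist',p,k1),ray('wrist',q,k)]) for p,q in(((196,148),(319,155)),((202,265),(321.5,298)))])
h=onz('wrist',(492,234),.141,k);M=(a+b)/2;M[2]=.141;print('hole',h,np.linalg.norm(h-M),np.degrees(np.arctan2(*(h-M)[[1,0]])))
# lid top corners
for p in((388,81),(586,102)):print(onz('wrist',p,.141,k))
print(goal((M[0],M[1],.126),down(79.5)))
```

```text
[0.50236892 0.09876081 0.123     ] [ 0.48517279 -0.00948034  0.123     ] [0.49377086 0.04464023 0.123     ] 0.10959860252882964 -9.027062506335877
[(array([0.50212017, 0.0977655 , 0.11925527]), [np.float64(0.0008169686266562779), np.float64(0.0008169686266562235)]), (array([ 0.48599358, -0.00502456,  0.13186266]), [np.float64(0.00033253682336751157), np.float64(0.00033253682336746197)])]
hole [0.61910994 0.02468976 0.141     ] 0.12691693360137069 -9.044015395210433
[0.55590863 0.14142455 0.141     ]
[0.71765373 0.1164454  0.141     ]
(array([ 0.041, -0.004,  2.736]), array([-0.004,  0.01 ,  0.057]))
```

```bash
python3 -m handwheel '[{"grip":0.6,"travel":[0.04,0,0.4],"rotation":[0,0,0]},{"grip":0.6,"travel":[0.04,0,0.9],"rotation":[0,0,0]},{"grip":0.6,"travel":[0.04,0,1.4],"rotation":[0,0,0]},{"grip":0.6,"travel":[0.04,0,1.8],"rotation":[0,0,0]},{"grip":0.6,"travel":[0.04,0,2.2],"rotation":[0,0,0]},{"grip":0.6,"travel":[0.04,0,2.5],"rotation":[0,0,0]},{"grip":0.6,"travel":[0.04,0,2.7],"rotation":[0,0,0]},{"grip":0.6,"travel":[0.04,0,2.73],"rotation":[0,0,0]},{"grip":0.6,"travel":[0.04,0,2.73],"rotation":[0,0,0]}]' && python3 -m handwheel '[{"grip":0.95,"travel":[0,0,0],"rotation":[0,0,0]},{"grip":0.95,"travel":[0,0,0],"rotation":[0,0,0]},{"grip":0.95,"travel":[0,0,0],"rotation":[0,0,0]},{"grip":0.95,"travel":[0,0,0],"rotation":[0,0,0]},{"grip":0.95,"travel":[0,0,0],"rotation":[0,0,0]},{"grip":0.95,"travel":[0,0,0],"rotation":[0,0,0]}]' 20
```

```text
time_s: 15.45
position: [0.4944, 0.046, 0.1267]
tool_rot: [0.766, 0.642, 0.0, 0.0]
contact_force: [0.1, -0.1, -1.0]
width: 0.0355
grip_force: 0.0
time_s: 16.05
position: [0.4949, 0.0462, 0.127]
tool_rot: [0.766, 0.643, 0.001, 0.0]
contact_force: [2.3, -0.4, 4.6]
width: 0.0106
grip_force: 19.7
```

```bash
python3 -m handwheel '[{"grip":0.95,"travel":[0,0,0],"rotation":[0,0,0]},{"grip":0.95,"travel":[0,0,0],"rotation":[0,0,0]},{"grip":0.95,"travel":[0,0,0],"rotation":[0,0,0]}]'; python3 w.py w6 lid_handle
```

```text
time_s: 16.35
position: [0.4949, 0.0462, 0.1269]
tool_rot: [0.766, 0.643, 0.001, 0.001]
contact_force: [1.8, -0.4, 5.3]
width: 0.0113
grip_force: 19.3
[0.49491704 0.04620931 0.12694058] [7.66233306e-01 6.42562017e-01 5.64816568e-04 5.05477713e-04]
lid_handle 0.75 [513.3 201.3] 67557 rect [469.  257.5 443.  340.   90. ]
```

View pics/w6.png

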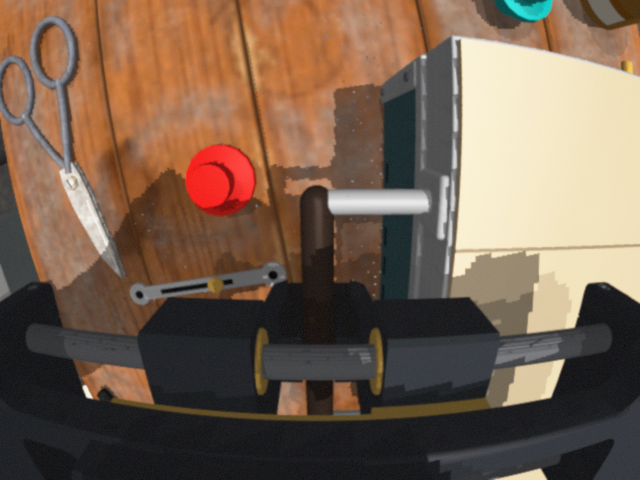

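The bar is between the fingers. Now I'll work out the arc table.

Run:
```python
import numpy as np
f=lambda t:np.array([.2187*np.cos(np.radians(t+4.72)),.2187*np.sin(np.radians(t+4.72))])/.05
for a,b in((0,18),(18,38),(38,58),(58,72),(72,79)):
    print(a,[( -(f(t)-f(a))*[1,1]).round(2).tolist() for t in np.linspace(a,b,11)[1:]])
```

```text
0 [[0.01, -0.14], [0.03, -0.27], [0.05, -0.41], [0.08, -0.54], [0.11, -0.68], [0.14, -0.81], [0.18, -0.94], [0.23, -1.07], [0.27, -1.2], [0.32, -1.33]]
18 [[0.06, -0.14], [0.13, -0.28], [0.2, -0.41], [0.27, -0.55], [0.35, -0.67], [0.44, -0.8], [0.53, -0.93], [0.62, -1.05], [0.72, -1.16], [0.82, -1.28]]
38 [[0.11, -0.11], [0.21, -0.22], [0.33, -0.32], [0.44, -0.42], [0.56, -0.51], [0.69, -0.6], [0.81, -0.69], [0.94, -0.77], [1.07, -0.85], [1.21, -0.92]]
58 [[0.1, -0.05], [0.19, -0.09], [0.29, -0.14], [0.39, -0.18], [0.49, -0.22], [0.59, -0.25], [0.69, -0.28], [0.79, -0.32], [0.9, -0.34], [1.0, -0.37]]
72 [[0.05, -0.01], [0.1, -0.02], [0.16, -0.03], [0.21, -0.04], [0.26, -0.05], [0.31, -0.06], [0.37, -0.07], [0.42, -0.08], [0.47, -0.08], [0.53, -0.09]]
```

```bash
python3 -m handwheel '[{"grip":0.95,"travel":[0,0,-0.06],"rotation":[0,0,0]},{"grip":0.95,"travel":[0,0.02,-0.2],"rotation":[0,0,0]},{"grip":0.95,"travel":[0,0.04,-0.34],"rotation":[0,0,0]},{"grip":0.95,"travel":[0,0.07,-0.5],"rotation":[0,0,0]},{"grip":0.95,"travel":[0,0.11,-0.68],"rotation":[0,0,0]},{"grip":0.95,"travel":[0,0.14,-0.81],"rotation":[0,0,0]},{"grip":0.95,"travel":[0,0.18,-0.94],"rotation":[0,0,0]},{"grip":0.95,"travel":[0,0.23,-1.07],"rotation":[0,0,0]},{"grip":0.95,"travel":[0,0.27,-1.2],"rotation":[0,0,0]},{"grip":0.95,"travel":[0,0.32,-1.33],"rotation":[0,0,0]}]' 25
```

```text
time_s: 17.45
position: [0.5111, 0.0435, 0.1934]
tool_rot: [0.766, 0.643, 0.001, 0.0]
contact_force: [7.8, -1.3, -8.5]
width: 0.0104
grip_force: 25.5
```

```bash
python3 -m handwheel '[{"grip":0.95,"travel":[0,0.08,-0.13],"rotation":[0,0,0]},{"grip":0.95,"travel":[0,0.16,-0.26],"rotation":[0,0,0]},{"grip":0.95,"travel":[0,0.24,-0.39],"rotation":[0,0,0]},{"grip":0.95,"travel":[0,0.31,-0.53],"rotation":[0,0,0]},{"grip":0.95,"travel":[0,0.39,-0.65],"rotation":[0,0,0]},{"grip":0.95,"travel":[0,0.48,-0.78],"rotation":[0,0,0]},{"grip":0.95,"travel":[0,0.57,-0.91],"rotation":[0,0,0]},{"grip":0.95,"travel":[0,0.66,-1.03],"rotation":[0,0,0]},{"grip":0.95,"travel":[0,0.76,-1.14],"rotation":[0,0,0]},{"grip":0.95,"travel":[0,0.86,-1.26],"rotation":[0,0,0]}]'
```

```text
time_s: 18.45
position: [0.5531, 0.0365, 0.2565]
tool_rot: [0.766, 0.643, 0.001, -0.0]
contact_force: [3.3, 4.8, -6.5]
width: 0.0102
grip_force: 25.3
```

```bash
python3 -m handwheel '[{"grip":0.95,"travel":[0.01,0.12,-0.1],"rotation":[0,0,0]},{"grip":0.95,"travel":[0.02,0.23,-0.2],"rotation":[0,0,0]},{"grip":0.95,"travel":[0.03,0.35,-0.3],"rotation":[0,0,0]},{"grip":0.95,"travel":[0.04,0.46,-0.4],"rotation":[0,0,0]},{"grip":0.95,"travel":[0.04,0.58,-0.49],"rotation":[0,0,0]},{"grip":0.95,"travel":[0.04,0.71,-0.58],"rotation":[0,0,0]},{"grip":0.95,"travel":[0.04,0.83,-0.67],"rotation":[0,0,0]},{"grip":0.95,"travel":[0.04,0.96,-0.75],"rotation":[0,0,0]},{"grip":0.95,"travel":[0.04,1.09,-0.83],"rotation":[0,0,0]},{"grip":0.95,"travel":[0.04,1.22,-0.9],"rotation":[0,0,0]}]'
```

```text
time_s: 19.45
position: [0.6137, 0.0267, 0.3002]
tool_rot: [0.766, 0.642, -0.0, 0.0]
contact_force: [5.9, 0.3, -17.2]
width: 0.0093
grip_force: 26.0
```

```bash
cat > ang.py <<'E'
from h import *
from scipy.optimize import minimize_scalar,minimize
H=np.array([.7086,.009,.105])
def pts(th,yaw=-9.6,H=H):
    c,s=np.cos(th),np.sin(th);ex=np.array([np.cos(np.radians(yaw)),np.sin(np.radians(yaw)),0]);ey=np.array([-ex[1],ex[0],0]);ez=np.array([0,0,1.])
    u=-ex*c+ez*s; n=ex*s+ez*c   # along lid to front, lid normal
    P=[H+u*a+n*b+ey*w for a in(.008,.173) for b in(0,.036) for w in(-.105,.105)]
    return np.array(P),H+u*.218+n*.018
def proj(c,P):
    k=get_calibration(c);R=np.array(k['R']);t=np.array(k['t']);K=np.array(k['mtx']);q=(K@(R@P.T+t[:,None]));return (q[:2]/q[2]).T
if __name__=='__main__':
    s=bot.get_state();print('tcp',s['position'].round(4),'w',s['width'],'F',np.round(s['contact_force'],1),'t',s['time_s'])
    ths=np.radians(np.arange(0,111,1.))
    tot=np.zeros(len(ths))
    for c in('side','scene'):
        im=capture(c); ds=models.outline_of('kiln_lid',c)
        if not ds: continue
        m=ds[0]['mask'].astype(np.uint8); sc=[]
        for th in ths:
            z=np.zeros((480,640),np.uint8);cv2.fillConvexPoly(z,cv2.convexHull(proj(c,pts(th)[0]).round().astype(np.int32)),1)
            sc.append((z&m).sum()/(z|m).sum())
        sc=np.array(sc);i=sc.argmax();print(c,ds[0]['p'],m.sum(),'best deg',i,sc[i].round(3),sc[max(0,i-4):i+5].round(3))
        cv2.imwrite(f'pics/a_{c}.png',im)
    r=(np.r_[s['position'][:2],s['position'][2]-.003]-H); e=np.array([np.cos(np.radians(-9.6)),np.sin(np.radians(-9.6))])
    x=-(r[:2]@e);print('bar from tcp: r',np.hypot(x,r[2]),'angle',np.degrees(np.arctan2(r[2],x))-4.72,'side',r[:2]@[-e[1],e[0]])
E
python3 ang.py
```

```text
tcp [0.6137 0.0267 0.3002] w 0.00933232715559433 F [  5.9   0.3 -17.2] t 19.45
side 0.76 3079 best deg 58 0.828 [0.656 0.708 0.75  0.793 0.828 0.808 0.773 0.728 0.693]
scene 0.68 3321 best deg 60 0.893 [0.826 0.84  0.864 0.888 0.893 0.892 0.885 0.878 0.861]
bar from tcp: r 0.21507878162628394 angle 58.61771785563068 side 0.001642315680439814
```

```bash
python3 -m handwheel '[{"grip":0.95,"travel":[0,0.005,0.01],"rotation":[0,0,0]},{"grip":0.95,"travel":[0,0.01,0.02],"rotation":[0,0,0]},{"grip":0.95,"travel":[0,0.01,0.02],"rotation":[0,0,0]}]'
python3 - <<'E'
import numpy as np
from scipy.optimize import least_squares
P=np.array([[0,0],[16.5,66.5],[59.2,129.6],[120.6,173.3]])
r=least_squares(lambda c:np.hypot(*(P-c[:2]).T)-c[2],[218,-18,218]);print(r.x,r.fun)
r=least_squares(lambda c:np.hypot(*(P-c[:2]).T)-218.7,[218,-18]);print(r.x,r.fun)
E
```

```text
time_s: 19.95
position: [0.6132, 0.0269, 0.2998]
tool_rot: [0.766, 0.643, -0.0, 0.0]
contact_force: [3.9, -1.6, -11.8]
width: 0.0095
grip_force: 25.6
[209.38359468 -17.20589517 210.1370754 ] [-0.04773119  0.12646871 -0.12021187  0.04147435]
[216.92996574 -22.47547496] [-0.60883326  0.5916011   0.40201318 -0.50857282]
```

```bash
python3 -m handwheel '[{"grip":0.95,"travel":[0,0.09,-0.03],"rotation":[0,0,0]},{"grip":0.95,"travel":[0,0.18,-0.07],"rotation":[0,0,0]},{"grip":0.95,"travel":[0,0.27,-0.105],"rotation":[0,0,0]},{"grip":0.95,"travel":[0,0.36,-0.14],"rotation":[0,0,0]},{"grip":0.95,"travel":[0,0.45,-0.175],"rotation":[0,0,0]},{"grip":0.95,"travel":[0,0.55,-0.21],"rotation":[0,0,0]},{"grip":0.95,"travel":[0,0.65,-0.24],"rotation":[0,0,0]},{"grip":0.95,"travel":[0,0.74,-0.265],"rotation":[0,0,0]},{"grip":0.95,"travel":[0,0.84,-0.29],"rotation":[0,0,0]},{"grip":0.95,"travel":[0,0.92,-0.31],"rotation":[0,0,0]}]'; python3 ang.py
```

```text
time_s: 20.95
position: [0.6589, 0.0194, 0.3156]
tool_rot: [0.766, 0.643, 0.0, -0.0]
contact_force: [0.6, -0.8, -6.2]
width: 0.0092
grip_force: 25.2
tcp [0.6589 0.0194 0.3156] w 0.009240148425764604 F [ 0.6 -0.8 -6.2] t 20.95
side 0.64 4880 best deg 71 0.889 [0.775 0.798 0.828 0.863 0.889 0.88  0.867 0.847 0.823]
scene 0.8 3876 best deg 72 0.919 [0.868 0.883 0.902 0.913 0.919 0.911 0.898 0.888 0.871]
bar from tcp: r 0.2137352909622523 angle 71.55066017872001 side 0.0019895408761508512
```

```bash
python3 -m handwheel '[{"grip":0.95,"travel":[0,0.06,-0.015],"rotation":[0,0,0]},{"grip":0.95,"travel":[0,0.12,-0.025],"rotation":[0,0,0]},{"grip":0.95,"travel":[0,0.18,-0.035],"rotation":[0,0,0]},{"grip":0.95,"travel":[0,0.25,-0.045],"rotation":[0,0,0]},{"grip":0.95,"travel":[0,0.32,-0.055],"rotation":[0,0,0]},{"grip":0.95,"travel":[0,0.38,-0.065],"rotation":[0,0,0]},{"grip":0.95,"travel":[0,0.44,-0.075],"rotation":[0,0,0]},{"grip":0.95,"travel":[0,0.49,-0.08],"rotation":[0,0,0]},{"grip":0.95,"travel":[0,0.53,-0.085],"rotation":[0,0,0]},{"grip":0.95,"travel":[0,0.54,-0.085],"rotation":[0,0,0]}]'; python3 -m handwheel '[{"grip":0.95,"travel":[0,0,0],"rotation":[0,0,0]},{"grip":0.95,"travel":[0,0,0],"rotation":[0,0,0]},{"grip":0.95,"travel":[0,0,0],"rotation":[0,0,0]}]'; python3 ang.py
```

```text
time_s: 22.15
position: [0.6853, 0.015, 0.3197]
tool_rot: [0.766, 0.643, 0.0, -0.0]
contact_force: [0.0, 2.7, -7.3]
width: 0.0092
grip_force: 25.3
time_s: 22.45
position: [0.6851, 0.015, 0.3197]
tool_rot: [0.766, 0.643, 0.0, -0.0]
contact_force: [1.0, 3.0, -8.8]
width: 0.0089
grip_force: 25.4
tcp [0.6851 0.015  0.3197] w 0.008909796513948185 F [ 1.   3.  -8.8] t 22.45
side 0.66 5761 best deg 78 0.902 [0.799 0.828 0.855 0.875 0.902 0.896 0.881 0.869 0.849]
scene 0.73 4377 best deg 80 0.93 [0.889 0.897 0.911 0.929 0.93  0.928 0.912 0.907 0.894]
bar from tcp: r 0.21307255222998986 angle 78.75361462688826 side 0.0020369061641312206
```

Run:
```python
from h import *
w=capture('wrist');s=cv2.imread('pics/a_side.png');c=cv2.imread('pics/a_scene.png')
a=cv2.resize(w,(440,330));b=cv2.resize(s[130:330,200:440],(360,300),interpolation=2);d=cv2.resize(c[110:290,230:450],(360,295),interpolation=2)
o=np.zeros((600,800,3),np.uint8);o[:330,:440]=a;o[:300,440:]=b;o[300:595,440:]=d
e=w[230:430,200:440];o[330:597,:320]=cv2.resize(e,(320,267),interpolation=2)
cv2.imwrite('pics/fin.png',o)
```

```text
(no output)
```

View pics/fin.png

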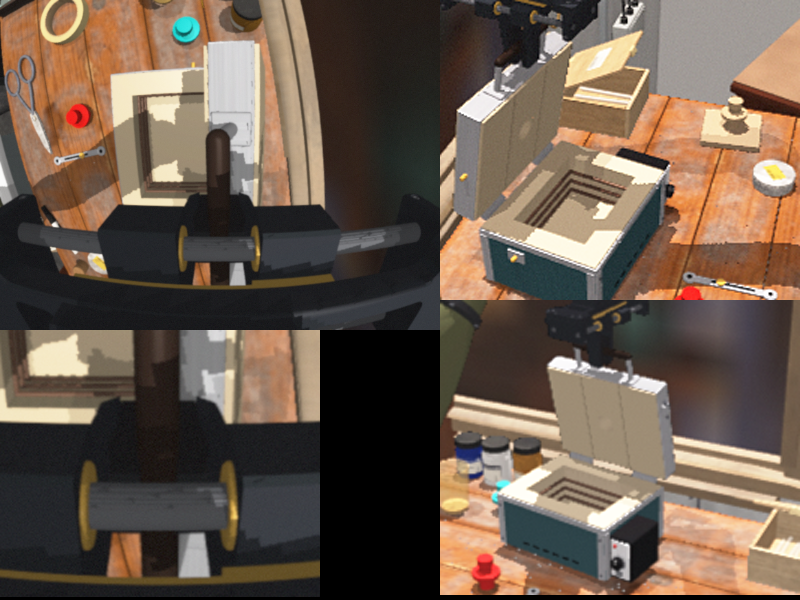

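The last view shows the lid standing almost upright, its bar centred between the fingers, and the plug upright on the shelf. The tumbler isn't visible in these crops, but the arm never went near it. I'll relieve the residual pull slightly, then hand in.

```bash
python3 -m handwheel '[{"grip":0.95,"travel":[0,0,0.01],"rotation":[0,0,0]},{"grip":0.95,"travel":[0,0,0.02],"rotation":[0,0,0]},{"grip":0.95,"travel":[0,0,0.02],"rotation":[0,0,0]},{"grip":0.95,"travel":[0,0,0.02],"rotation":[0,0,0]},{"grip":0.95,"travel":[0,0,0.02],"rotation":[0,0,0]},{"grip":0.95,"travel":[0,0,0.02],"rotation":[0,0,0]}]'; python3 ang.py; python3 -c "
from bench import order
print(order.sign_off())"
```

```text
time_s: 23.3
position: [0.6855, 0.0149, 0.3196]
tool_rot: [0.766, 0.643, 0.001, 0.0]
contact_force: [1.1, 5.5, -0.8]
width: 0.0088
grip_force: 24.8
tcp [0.6855 0.0149 0.3196] w 0.008784430516686675 F [ 1.1  5.5 -0.8] t 23.3
scene 0.71 4210 best deg 81 0.918 [0.898 0.912 0.916 0.916 0.918 0.904 0.898 0.887 0.875]
bar from tcp: r 0.21296181182272672 angle 78.87270767523839 side 0.002011898530574532
the job is handed in; nothing more can be done
None
```

The job is handed in at about 23 s: the vent plug stands upright mid-shelf, and the arm still grips the handle with the lid at about 79°, its balance point; the tumbler, tape roll and stay were not touched.

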